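# Unlock the clamp frame of an assembly jig: eye catch first, then the bolt

### The job

The yellow clamp frame of the assembly jig is locked: a sliding bolt with a red knob holds it down, and a stiff eye catch stands in the bolt's way. Put the blue-handled bar through the eye, use it to turn the catch counter-clockwise (seen from above) as far as it goes, then draw the bar out and lay it flat on the bench. After that slide the bolt fully back towards the eye so that the frame springs up, and leave the bracket, the screw bin and the bottle where they are.

Things in the scene. Friction and masses are not known exactly. Their poses are not given: they have to be found in the camera images.
- jig: fixed jig: dark steel base 250 x 220 x 20 mm (x -130 to 120, y -110 to 110), black moulded housing in it, and along its -x side an aluminium deck (65 mm wide, top 40 mm above the bench) that carries both catches. Origin on the bench under its middle; x axis from the catches to the frame's hinge, y axis the bolt's opening direction, from bolt to eye catch; z up
- eye_center (a point): centre of the eye catch's loop, 85 mm above the bench, at jig x -95, y 80: a steel ring, bore 21, outside 33, 14 mm thick, on an upright spindle (turning axis). Its brass tab, 40 to 64 mm above the bench, reaches 40 mm out into the bolt's path. x axis = axis of the bore, level, towards the open side where the bar goes in (115 deg counter-clockwise from jig x at 0); turns with the catch
- eye (a joint): angle of the eye catch, rad, 0 to 0.9 (hard stop), counter-clockwise from above; starts near 0, tab blocking the bolt; bolt free from about 0.55. Friction of 0.25 N m holds it where left. The bar has play in the loop: it swings some 0.4 to 0.6 rad past the bore's axis before the catch follows, and leads by that all along; swing it back as much to free it
- bar_grip (a point): centre of the blue handle of the loose bar (about 0.17 kg). The handle, a block 70 long, 24 wide, 28 mm high, lies flat on the bench (this point 14 mm up). A round-ended steel bar, 12 mm diameter, sticks 80 mm out of its end along this frame's +x axis, at the same height; z is up
- bar_tip (a point): tip of the steel bar, 115 mm from the handle's centre
- bolt_knob (a point): centre of the red knob of the bolt, 90 mm above the bench: 20 mm wide across the slide (jig's x), 16 mm along the slide (jig's y), 32 mm high (74 to 106 mm above the bench). The steel bolt below it has its top 64 mm above the bench. Axes as the jig's
- bolt (a joint): travel of the bolt in m, 0 (locked) to 0.028 (fully back, hard stop), along the jig's +y axis towards the eye catch; needs about 3 N, stays where it is left, starts at 0 to 3 mm; while the catch is closed it stops against the tab after about 5 mm
- lid (a joint): angle of the yellow clamp frame in rad: 0 shut; a spring lifts it by itself to 0.2 once the bolt has come back some 16 mm
- lid_front (a point): middle of the top of the frame's front bar, 58 mm above the bench when shut, about 30 mm higher when sprung up
- bracket: bystander: black moulded plastic bracket, 70 x 30 x 40 mm, on the bench; origin at its underside
- screw_bin: bystander: small open blue bin of screws, 80 x 100 x 50 mm; origin at the centre of its underside
- oil_bottle: bystander: white bottle with a red cap, 50 mm wide, 130 mm high; origin at the centre of its underside
Mind the look-alikes: they are no part of the job. Leave any brown or orange look-alike of the part that bears bar_grip alone.

How it is judged (in metres and radians):
On the way, in this order (a step that is already met when the one before it is completed fails the run):
1. the bar is through the loop of the eye: its tip at least 5 mm past the loop's centre, inside the bore's outline (x of bar_tip in the frame of eye_center between -0.07 and -0.005 m and y of bar_tip in the frame of eye_center between -0.014 and 0.014 m and z of bar_tip in the frame of eye_center between -0.012 and 0.012 m), for 0.05 s.
2. the catch is turned to more than 0.6 rad with the bar still through the loop (value of joint eye above 0.6 rad and x of bar_tip in the frame of eye_center below -0.002 m and distance between bar_tip and eye_center below 0.08 m), for 0.05 s.
3. the bar lies flat on the bench again (handle's centre below 20 mm, tip below 30 mm) (height (world z) of bar_grip below 0.02 m and height (world z) of bar_tip below 0.03 m), for 0.1 s.
4. the bolt is slid back by more than 22 mm (value of joint bolt above 0.022 m), for 0.1 s.
At the end, for the whole second after the job is handed in: the eye catch stands turned by more than 0.55 rad, the bolt is back by more than 22 mm, the clamp frame has sprung up past 0.14 rad and is at rest, and the bar lies flat on the bench (handle's centre below 20 mm, tip below 30 mm) (all of step 3 and value of joint eye above 0.55 rad and value of joint bolt above 0.022 m and value of joint lid above 0.14 rad and velocity of joint lid below 0.05 rad/s); the robot touches nothing.
It fails at once if the bracket is moved by more than 30 mm (distance of bracket from where it was at the start of the episode above 0.03 m).
It fails at once if the screw bin is moved by more than 30 mm (distance of screw_bin from where it was at the start of the episode above 0.03 m).
It fails at once if the bottle is moved by more than 30 mm or knocked over (distance of oil_bottle from where it was at the start of the episode above 0.03 m or angle between oil_bottle's own z axis and vertical above 0.5 rad).
It also fails if it takes over 72 s, if anything falls off the work surface, if the arm or the gripper's body presses on something with over 40 N, if the wrist force passes 120 N, or if a joint passes its speed limit or range.

### The arm

A 7-joint arm with a two-finger parallel gripper is mounted at the origin on the work surface. World frame = base frame: x ahead of the robot, y to its left, z up, the work surface at z = 0. Lengths are in mm, angles in rad, forces in N, time in s.
With the tool pointing down it reaches from about 425 to 1025 mm from the base axis. Payload 9.4 kg.
Tool frame: the origin (TCP) lies on the front face of the gripper's body, between the roots of the fingers; the fingertips stand 73 mm ahead of it and the grasp point (between the pads) lies 54 mm ahead of it; z points along the fingers, y is the direction in which the jaws open and shut (so a half turn about z gives the same grasp; the last joint's range is limited). The gripper opens to 85 mm and grips with 20 to 120 N. Pads are 22 mm wide; open, the fingers measure 114 mm over their backs; the gripper's body (76 mm by 85 mm) begins 54 mm behind the grasp point. The pads swing forward as they close: fully open they stand 13 mm farther back than shut.
Start: joints at [1.092, 0.599, -0.003, 1.599, 0.002, 0.943, -0.08], TCP at [283.524, -667.262, 303.875] pointing down, gripper open.
Joint ranges: [-2.57, 2.57], [-0.35, 1.97], [-1.29, 1.29], [0.11, 2.56], [-1.05, 4.19], [0.11, 1.86], [-2.63, 2.63]. Speed limits (rad/s): [2.22, 2.22, 3.01, 3.01, 3.14, 3.14, 3.14].

### API

Orientations are given as a unit quaternion [w, x, y, z].
In Python, from plant import r gives the robot as it stands.
- The arm moves only by the shell command python3 -m handwheel 'ROWS'. ROWS is JSON, a list of rows, each an object of numbers: "tx", "ty", "tz": the shift along the tool's x, y, z in mm; "spin": the turn about the tool's z in rad; "fingers": the opening in per cent of the stroke, from 0 (shut) to 100 (fully open). In form: [{"tx": .., "ty": .., "tz": .., "spin": .., "fingers": ..}, ...]. A call has 1 to 12 rows; each row is the pose to reach, as a shift and turn from the pose measured when the call began, along the tool's axes at that moment; what a row does not reach only later rows make up. A row lasts 1/12 s, in which the tool goes at most 41.7 mm and 7.16 degrees, less where a joint would pass 70% of its speed; a pose out of reach is approached as far as the arm can. A call with a gripper value outside its range is refused whole. The fingers move at their own pace and stop on an object; the grip force is fixed at half the most. Time passes only in rows, so rows that repeat a pose let the fingers close. It gives the time, the measured TCP pose, the force and the opening at its end, in the units of the state.
- r.read_state(): the state, without advancing time (a new reading comes with each control period).
- r.read_camera(name): name is "scene" or "side" or "wrist"; returns the picture (420x560x3 uint8, blue, green, red); there is no depth.
- r.get_calibration(name): a dict with "fovy" (degrees; the focal length in pixels is half the picture's height over the tangent of half this angle, whatever the lens; pixels are square), "cx", "cy" (the principal point, pixels), "pose" (4x4, takes a point from camera to world coordinates); the wrist camera has in their place "T_tool_cam" (4x4, takes a point from camera to tool coordinates, whose origin is the TCP and whose axes are the flange's). Camera axes: x right, y down, z forward; pixel columns grow to the right and rows downward; lengths in mm; the calibration is good to about 2 mm. A picture is of the moment at which its call begins: read the wrist's pose just before it. get_calibration takes no time and is no camera call.
- r.finish_job(): hands the job in, once; it reports no verdict.
Trained networks look in the newest picture that a camera, given by its name, has taken for a name from the list of things; names that differ only in an ending like _2 or _b are one class to them, and where a whole thing is asked for, a point or a joint stands for the part that bears it (a point fixed in the world has none). Each returns a list of dicts, best first, with "p" (0 to 1); they miss things now and then, are a little off and sometimes report something else, mostly with a low value. They report only what shows in the picture. A call takes as long as a camera call. They do not tell look-alikes from the thing itself.
- r.find_in(camera, thing): "location" ([x, y, z] in mm, in the coordinates of the camera as it stood for that picture, good to about 4 mm: the middle of the surface that is visible of it).
The state is a dict: "t": time; "q": joint angles; "dq": joint speeds; "joint_torque": joint torques, N m; "tool_pos": TCP position; "tcp_rot": TCP orientation; "contact_force": force on the tool from outside, world axes, zero at the start; "wrist_torque": the same for the moment, N m; "width": finger opening in mm.
Only numpy, scipy, OpenCV 4.12 (cv2) and the standard library are available. Lean on these libraries where they do the work, as an engineer would, in place of code of your own. Each camera call takes 0.05 s, during which the arm holds its last target. There are 200 camera calls.

## Working session

There is one attempt and no reset: what is moved stays moved. The work goes in short steps, Python scripts to look and compute and a shell command to move; the robot and the scene stay as the last step left them, time stands still between calls to the robot, and variables do not carry over. Pictures are saved under pics/ and viewed, about 8 in all and at most 12, crops included, and the job is handed in when it is done.

```bash
ls; mkdir -p pics; cat > h.py <<'E'
import numpy as np, cv2
from plant import r
from scipy.spatial.transform import Rotation as R
def cal(c):
    k=r.get_calibration(c); return k
def pose(st=None):
    st=st or r.read_state(); T=np.eye(4); q=st["tcp_rot"]
    T[:3,:3]=R.from_quat([q[1],q[2],q[3],q[0]]).as_matrix(); T[:3,3]=st["tool_pos"]; return T
def camT(c,st=None):
    k=r.get_calibration(c)
    return np.array(k["pose"]) if c!="wrist" else pose(st)@np.array(k["T_tool_cam"])
def foc(k): return 210/np.tan(np.radians(k["fovy"])/2)
def proj(c,p,T=None):
    k=r.get_calibration(c); T=camT(c) if T is None else T
    x=np.linalg.inv(T)@np.append(p,1); f=foc(k); return np.array([k["cx"]+f*x[0]/x[2],k["cy"]+f*x[1]/x[2]])
def ray(c,uv,z,T=None):
    k=r.get_calibration(c); T=camT(c) if T is None else T; f=foc(k)
    d=T[:3,:3]@np.array([(uv[0]-k["cx"])/f,(uv[1]-k["cy"])/f,1]); o=T[:3,3]
    return o+d*(z-o[2])/d[2]
E
cat > a.py <<'E'
from h import *
np.set_printoptions(precision=3,suppress=True)
st=r.read_state();print(st)
ims=[]
for c in("scene","side","wrist"):
    T=camT(c); im=r.read_camera(c); ims.append(im); cv2.imwrite(f"pics/{c}0.png",im); print(c,r.get_calibration(c))
    for n in("jig","eye_center","bar_grip","bar_tip","bolt_knob","lid_front","bracket","screw_bin","oil_bottle"):
        for d in r.find_in(c,n)[:3]:
            w=(T@np.append(d["location"],1))[:3]; print(c,n,round(d["p"],2),w.round(),proj(c,w,T).round())
E
python3 a.py
```

```text
pics
{'t': 0.0, 'q': array([ 1.092,  0.6  , -0.003,  1.6  ,  0.002,  0.943, -0.08 ]), 'dq': array([ 0.   ,  0.001, -0.   , -0.   , -0.002,  0.002,  0.002]), 'joint_torque': array([ -0.001, -77.645,   1.564, -25.801,   0.012,   0.009,   0.   ]), 'tool_pos': array([ 283.398, -666.934,  303.018]), 'tcp_rot': array([-0.001,  0.98 ,  0.2  , -0.   ]), 'contact_force': array([-0.739,  0.702,  0.127]), 'wrist_torque': array([-0.02 , -0.04 , -0.051]), 'width': 85.48875982645927}
scene {'fovy': 52.46756231001202, 'cx': 275.8191235860948, 'cy': 211.1796528414248, 'pose': array([[  -0.211,    0.619,   -0.757, 1363.682],
       [   0.977,    0.136,   -0.162,   83.192],
       [   0.002,   -0.774,   -0.633,  769.337],
       [   0.   ,    0.   ,    0.   ,    1.   ]])}
scene jig 0.76 [654. -28.  40.] [292. 257.]
scene jig 0.38 [415. 246.   1.] [405. 222.]
scene eye_center 0.52 [543. -84.  61.] [279. 218.]
scene eye_center 0.51 [517.  17.  66.] [320. 216.]
scene bar_grip 0.81 [ 538. -518.   21.] [128. 207.]
scene bar_grip 0.79 [368.  91.  25.] [351. 198.]
scene bar_grip 0.77 [ 403. -259.   22.] [231
[... 939 characters left out ...]
5 [348. 101.  22.] [333. 277.]
side bar_grip 0.58 [ 389. -248.   22.] [333. 199.]
side bar_tip 0.84 [ 388. -253.   21.] [333. 198.]
side bar_tip 0.7 [346. 104.  20.] [334. 279.]
side bar_tip 0.67 [340. -92.  18.] [343. 232.]
side lid_front 0.72 [642.  -7.  58.] [238. 228.]
side bracket 0.89 [411. 241.   6.] [301. 319.]
side screw_bin 0.67 [609. 357.  24.] [209. 340.]
side oil_bottle 0.7 [ 583. -330.   66.] [281. 168.]
wrist {'fovy': 61.4323995981764, 'cx': 281.9984467824646, 'cy': 205.3430405146382, 'T_tool_cam': array([[  0.001,  -0.958,  -0.288,  73.938],
       [  1.   ,   0.001,  -0.001,  -0.064],
       [  0.001,  -0.288,   0.958, -70.28 ],
       [  0.   ,   0.   ,   0.   ,   1.   ]])}
```

```bash
python3 - <<'E'
import cv2,numpy as np
a=cv2.imread("pics/scene0.png")[150:320,100:500];b=cv2.imread("pics/side0.png")[130:380,150:450]
a=cv2.resize(a,(700,298),interpolation=3);b=cv2.resize(b,(360,300),interpolation=3)
b2=cv2.resize(cv2.imread("pics/side0.png")[190:300,200:360],(440,302),interpolation=3)
c=np.zeros((600,800,3),np.uint8);c[:298,:700]=a;c[300:,:360]=b;c[298:,360:]=b2
cv2.imwrite("pics/v1.png",c)
E
```

```text
(no output)
```

View pics/v1.png

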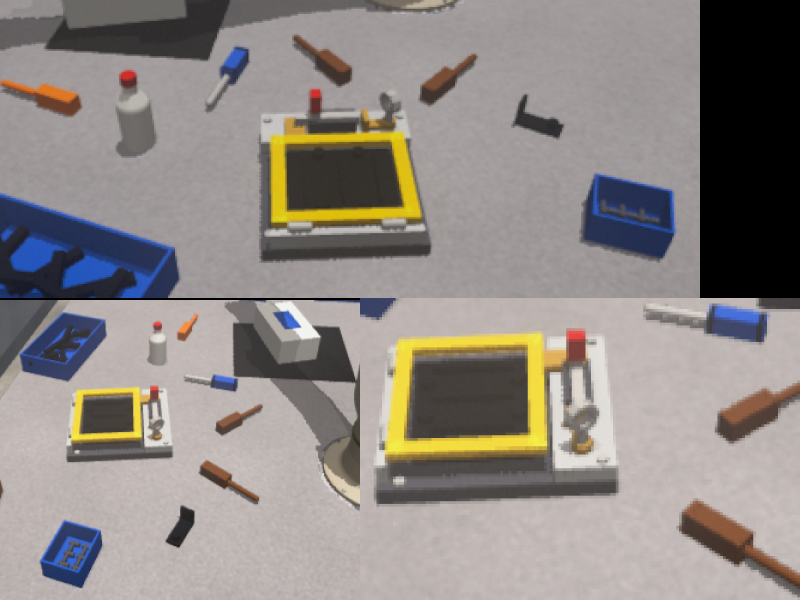

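The blue-handled one (scene 232,184; side 333,198) is the target. The two browns (scene 288,189 and 351,198) and the orange (128,207) are look-alikes. I'll move above the blue one for a close look.

```bash
python3 -m handwheel '[{"tx":275,"ty":-328},{"tx":275,"ty":-328},{"tx":275,"ty":-328},{"tx":275,"ty":-328},{"tx":275,"ty":-328},{"tx":275,"ty":-328},{"tx":275,"ty":-328},{"tx":275,"ty":-328},{"tx":275,"ty":-328},{"tx":275,"ty":-328},{"tx":275,"ty":-328},{"tx":275,"ty":-328}]'
python3 -m handwheel '[{"tx":0,"fingers":100},{"tx":0,"fingers":100},{"tx":0,"fingers":100}]'
cat > b.py <<'E'
from h import *
import sys
np.set_printoptions(precision=3,suppress=True)
name=sys.argv[1]; st=r.read_state(); T=camT("wrist",st); im=r.read_camera("wrist"); cv2.imwrite(f"pics/{name}.png",im)
np.save(f"pics/{name}.npy",T); print(st["tool_pos"],st["tcp_rot"])
for n in sys.argv[2:]:
    for d in r.find_in("wrist",n)[:3]:
        w=(T@np.append(d["location"],1))[:3]; print(n,round(d["p"],2),w.round(),proj("wrist",w,T).round())
E
python3 b.py w1 bar_grip bar_tip
```

```text
[ 283.503 -667.279  303.867] [ 0.    0.98  0.2  -0.  ]schema error: expected keys tx, ty, tz, spin, fingers
schema error: expected keys tx, ty, tz, spin, fingers
```

View pics/w1.png

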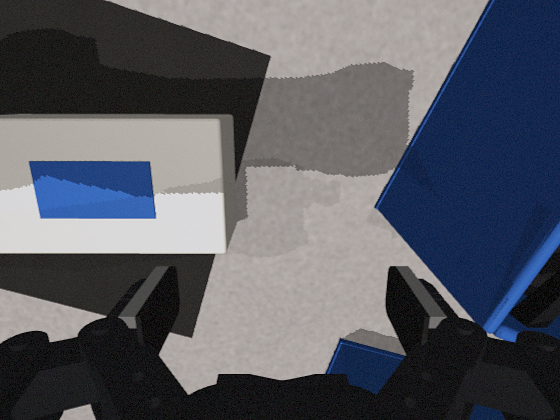

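The move was refused because all five keys are required. The picture shows only the white box and a bin at the start pose.

```bash
python3 -m handwheel '[{"tx":275,"ty":-328,"tz":0,"spin":0,"fingers":100},{"tx":275,"ty":-328,"tz":0,"spin":0,"fingers":100},{"tx":275,"ty":-328,"tz":0,"spin":0,"fingers":100},{"tx":275,"ty":-328,"tz":0,"spin":0,"fingers":100},{"tx":275,"ty":-328,"tz":0,"spin":0,"fingers":100},{"tx":275,"ty":-328,"tz":0,"spin":0,"fingers":100},{"tx":275,"ty":-328,"tz":0,"spin":0,"fingers":100},{"tx":275,"ty":-328,"tz":0,"spin":0,"fingers":100},{"tx":275,"ty":-328,"tz":0,"spin":0,"fingers":100},{"tx":275,"ty":-328,"tz":0,"spin":0,"fingers":100},{"tx":275,"ty":-328,"tz":0,"spin":0,"fingers":100},{"tx":275,"ty":-328,"tz":0,"spin":0,"fingers":100}]'
python3 -m handwheel '[{"tx":0,"ty":0,"tz":0,"spin":0,"fingers":100},{"tx":0,"ty":0,"tz":0,"spin":0,"fingers":100},{"tx":0,"ty":0,"tz":0,"spin":0,"fingers":100}]'
python3 b.py w2 bar_grip bar_tip
```

```text
t: 2.65
tool_pos: [409.7, -254.4, 304.2]
tcp_rot: [-0.0, 0.979, 0.203, 0.0]
contact_force: [0.3, -0.1, 0.4]
width: 85.4
t: 2.9
tool_pos: [409.3, -255.7, 304.2]
tcp_rot: [-0.0, 0.979, 0.202, 0.0]
contact_force: [0.5, -0.1, 0.5]
width: 85.4
[ 409.311 -255.657  304.246] [-0.     0.979  0.202  0.   ]
bar_grip 0.97 [ 344. -103.   29.] [115. 176.]
bar_grip 0.87 [ 525. -481.   24.] [536. 159.]
bar_grip 0.83 [ 396. -256.   26.] [277. 188.]
bar_tip 0.98 [ 399. -259.   31.] [281. 188.]
bar_tip 0.98 [ 339. -101.   34.] [110. 181.]
bar_tip 0.83 [ 529. -482.   27.] [542. 156.]
```

View pics/w2.png

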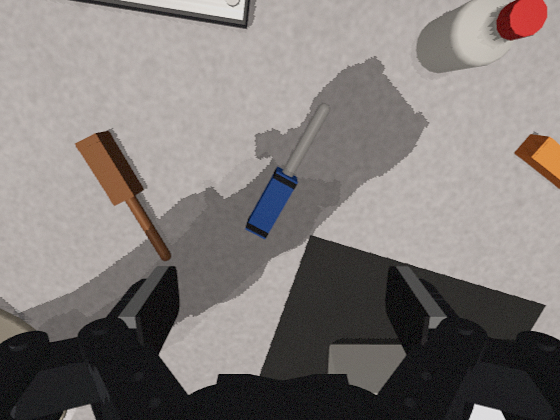

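Blue bar is at (272,203) for the handle and (324,106) for the tip; the brown bar is at left and orange at right. Before grasping I'll measure the jig from above with the hand empty.

```bash
python3 - <<'E'
from h import *
np.set_printoptions(precision=3,suppress=True)
T=np.load("pics/w2.npy")
im=cv2.imread("pics/w2.png"); hsv=cv2.cvtColor(im,cv2.COLOR_BGR2HSV)
m=cv2.inRange(hsv,(105,120,40),(125,255,255)); n,l,s,c=cv2.connectedComponentsWithStats(m)
i=1+np.argmax(s[1:,4]); print(s[i],c[i],cv2.minAreaRect(np.argwhere(l==i)[:,::-1].astype(np.float32)))
cs=[(275,169),(298,177),(247,232),(267,238)]
P=[ray("wrist",u,28,T) for u in cs]; print(np.array(P)); print("mid",np.mean(P,0))
tip=ray("wrist",(323,107),16,T); print("tip",tip, "dist",np.linalg.norm((tip-np.mean(P,0))[:2]), "dir",np.degrees(np.arctan2(*(tip-np.mean(P,0))[[1,0]])))
d=(P[0]+P[1]-P[2]-P[3]); print(np.degrees(np.arctan2(d[1],d[0])))
print((pose()[:3,:3].T@np.array([520-409,10+255,0])))
E
python3 -m handwheel '[{"tx":205,"ty":-200,"tz":0,"spin":0,"fingers":100},{"tx":205,"ty":-200,"tz":0,"spin":0,"fingers":100},{"tx":205,"ty":-200,"tz":0,"spin":0,"fingers":100},{"tx":205,"ty":-200,"tz":0,"spin":0,"fingers":100},{"tx":205,"ty":-200,"tz":0,"spin":0,"fingers":100},{"tx":205,"ty":-200,"tz":0,"spin":0,"fingers":100},{"tx":205,"ty":-200,"tz":0,"spin":0,"fingers":100},{"tx":205,"ty":-200,"tz":0,"spin":0,"fingers":100},{"tx":205,"ty":-200,"tz":0,"spin":0,"fingers":100},{"tx":205,"ty":-200,"tz":0,"spin":0,"fingers":100},{"tx":205,"ty":-200,"tz":0,"spin":0,"fingers":100}]'
python3 b.py w3 eye_center bolt_knob lid_front jig
```

```text
[ 248  176   46   57 1256] [269.865 204.81 ] ((269.9384765625, 204.60769653320312), (24.80694580078125, 52.71475601196289), 29.744882583618164)
[[ 413.46  -246.015   28.   ]
 [ 415.104 -270.292   28.   ]
 [ 340.32  -245.176   28.   ]
 [ 342.385 -267.009   28.   ]]
mid [ 377.817 -257.123   28.   ]
tip [ 486.335 -265.816   16.   ] dist 108.86576998210542 dir -4.580132708802505
-1.6183835435183986
[ 206.612 -199.643    0.22 ]
t: 3.97
tool_pos: [518.2, 7.4, 304.2]
tcp_rot: [0.0, 0.98, 0.2, -0.0]
contact_force: [1.4, -0.3, -0.6]
width: 85.3
[518.157   7.371 304.19 ] [ 0.    0.98  0.2  -0.  ]
eye_center 0.91 [520.  15.  62.] [276. 179.]
bolt_knob 0.86 [531. -76.  70.] [373. 209.]
lid_front 0.54 [518.  16.  61.] [273. 181.]
jig 0.8 [600. -35.  42.] [360. 117.]
```

View pics/w3.png

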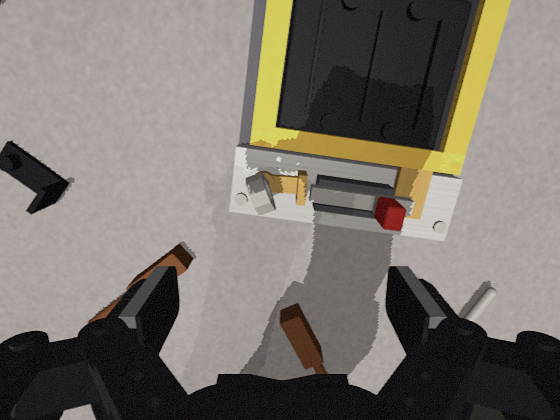

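Top view: eye ring near (261,193) with the brass tab right of it at (290,186), red knob (390,213), deck corners (236,147), (230,210), (444,240), (462,178).

```bash
python3 - <<'E'
from h import *
np.set_printoptions(precision=1,suppress=True)
T=np.load("pics/w3.npy")
c={k:ray("wrist",u,40,T)[:2] for k,u in dict(bl=(236,147),fl=(230,211),fr=(445,241),br=(462,178)).items()}
print(c); 
for a,b in(("fr","fl"),("br","bl")):
    d=c[a]-c[b]; print(np.linalg.norm(d),np.degrees(np.arctan2(-d[1],-d[0]))-90)
yaw=np.arctan2(*((c["fl"]-c["fr"])[::-1]))-np.pi/2
Rz=lambda a:np.array([[np.cos(a),-np.sin(a)],[np.sin(a),np.cos(a)]])
# deck 65 wide: x -130..-65?, y +-110 
mid=np.mean(list(c.values()),0)
org=mid-Rz(yaw)@np.array([-97.5,0]); print("org",org,"yaw",np.degrees(yaw))
eye=org+Rz(yaw)@np.array([-95,80]); print("eye pred",eye, proj("wrist",np.append(eye,85),T))
k=ray("wrist",(388,213),106,T); print("knob",k, Rz(-yaw)@(k[:2]-org))
print("eye meas",ray("wrist",(259,195),95,T))
im=cv2.imread("pics/w3.png")[130:260,210:480]; cv2.imwrite("pics/c3.png",cv2.resize(im,(800,385),interpolation=3))
E
```

```text
{'bl': array([529.2,  59.5]), 'fl': array([467.8,  42.3]), 'fr': array([ 523.9, -170.5]), 'br': array([ 587.2, -151.8])}
220.04801462953463 14.784002348532155
219.1066710902593 15.347925327753543
org [621.3 -30.3] yaw 14.78400234853216
eye pred [509.   22.8] [261.2 193. ]
knob [539.2 -75.4 106. ] [-90.9 -22.7]
eye meas [509.5  24.3  95. ]
```

View pics/c3.png

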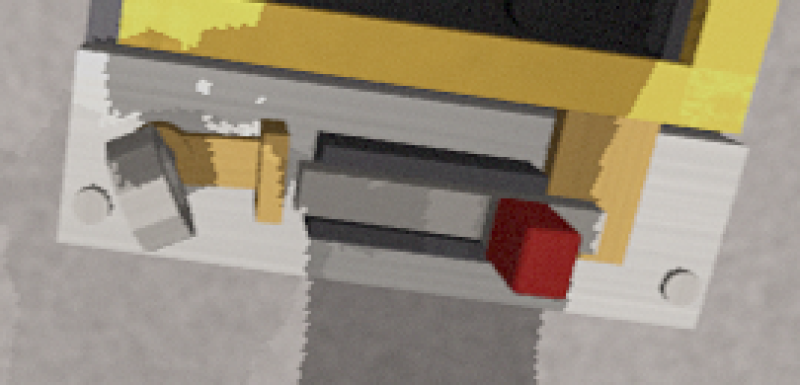

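Sizes agree: the deck measures 220 mm and the predicted eye position coincides with the ring in the picture. Eye is at about (509,23) with jig yaw 15°. Now back to the bar, turning to its direction.

```bash
python3 -m handwheel '[{"tx":-232,"ty":188,"tz":0,"spin":0.46,"fingers":100},{"tx":-232,"ty":188,"tz":0,"spin":0.46,"fingers":100},{"tx":-232,"ty":188,"tz":50,"spin":0.46,"fingers":100},{"tx":-232,"ty":188,"tz":100,"spin":0.46,"fingers":100},{"tx":-232,"ty":188,"tz":100,"spin":0.46,"fingers":100},{"tx":-232,"ty":188,"tz":100,"spin":0.46,"fingers":100},{"tx":-232,"ty":188,"tz":100,"spin":0.46,"fingers":100},{"tx":-232,"ty":188,"tz":100,"spin":0.46,"fingers":100},{"tx":-232,"ty":188,"tz":100,"spin":0.46,"fingers":100},{"tx":-232,"ty":188,"tz":100,"spin":0.46,"fingers":100},{"tx":-232,"ty":188,"tz":100,"spin":0.46,"fingers":100},{"tx":-232,"ty":188,"tz":100,"spin":0.46,"fingers":100}]'
python3 b.py w4
python3 - <<'E'
from h import *
np.set_printoptions(precision=3,suppress=True)
T=np.load("pics/w4.npy"); print(r.read_state()["q"])
im=cv2.imread("pics/w4.png"); hsv=cv2.cvtColor(im,cv2.COLOR_BGR2HSV)
m=cv2.inRange(hsv,(105,120,20),(125,255,255)); m=cv2.morphologyEx(m,cv2.MORPH_CLOSE,np.ones((15,15)));n,l,s,c=cv2.connectedComponentsWithStats(m)
i=1+np.argmax(s[1:,4]); print(s[i]); b=cv2.minAreaRect(np.argwhere(l==i)[:,::-1].astype(np.float32)); print(b)
P=np.array([ray("wrist",u,28,T) for u in cv2.boxPoints(b)]); print(P,P.mean(0))
print("tool x ang",np.degrees(np.arctan2(T[1,0],T[0,0])), pose()[:3,:3])
E
```

```text
t: 5.22
tool_pos: [380.0, -255.1, 204.8]
tcp_rot: [-0.0, 1.0, -0.027, 0.001]
contact_force: [0.4, -0.5, -0.8]
width: 85.5
[ 379.95  -255.134  204.758] [-0.     1.    -0.027  0.001]
[ 0.46   0.45   0.01   2.292 -0.014  0.398 -1.143]
[ 268  156   37   98 3054]
((285.5938415527344, 204.9360809326172), (33.14759063720703, 97.08157348632812), 2.6025619506835938)
[[ 342.845 -241.102   28.   ]
 [ 416.402 -249.051   28.   ]
 [ 414.106 -272.176   28.   ]
 [ 340.265 -266.197   28.   ]] [ 378.405 -257.132   28.   ]
tool x ang -93.07145325065576 [[ 0.999 -0.054  0.002]
 [-0.054 -0.999  0.   ]
 [ 0.002 -0.    -1.   ]]
```

View pics/w4.png

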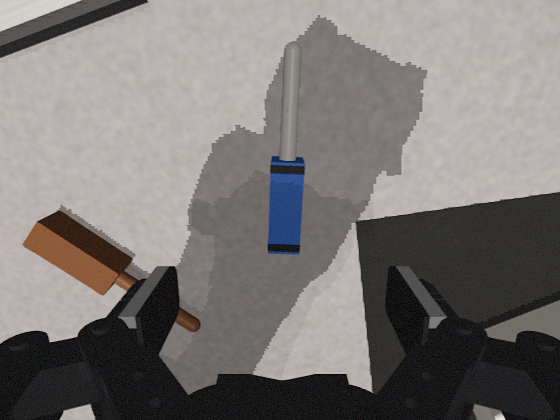

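```bash
python3 -m handwheel '[{"tx":-1.5,"ty":2,"tz":40,"spin":0.035,"fingers":60},{"tx":-1.5,"ty":2,"tz":75,"spin":0.035,"fingers":60},{"tx":-1.5,"ty":2,"tz":105,"spin":0.035,"fingers":60},{"tx":-1.5,"ty":2,"tz":120,"spin":0.035,"fingers":60},{"tx":-1.5,"ty":2,"tz":128,"spin":0.035,"fingers":60},{"tx":-1.5,"ty":2,"tz":128,"spin":0.035,"fingers":60},{"tx":-1.5,"ty":2,"tz":128,"spin":0.035,"fingers":10},{"tx":-1.5,"ty":2,"tz":128,"spin":0.035,"fingers":10},{"tx":-1.5,"ty":2,"tz":128,"spin":0.035,"fingers":10},{"tx":-1.5,"ty":2,"tz":128,"spin":0.035,"fingers":10},{"tx":-1.5,"ty":2,"tz":128,"spin":0.035,"fingers":10},{"tx":-1.5,"ty":2,"tz":128,"spin":0.035,"fingers":10}]'
```

```text
t: 6.27
tool_pos: [379.2, -256.6, 77.1]
tcp_rot: [0.0, 0.999, -0.044, 0.001]
contact_force: [0.1, 0.2, -1.3]
width: 23.1
```

```bash
python3 -m handwheel '[{"tx":0,"ty":0,"tz":-40,"spin":0,"fingers":10},{"tx":20,"ty":-20,"tz":-75,"spin":0,"fingers":10},{"tx":78,"ty":-203,"tz":-115,"spin":0.1,"fingers":10},{"tx":78,"ty":-203,"tz":-115,"spin":0.2,"fingers":10},{"tx":78,"ty":-203,"tz":-115,"spin":0.3,"fingers":10},{"tx":78,"ty":-203,"tz":-115,"spin":0.4,"fingers":10},{"tx":78,"ty":-203,"tz":-115,"spin":0.5,"fingers":10},{"tx":9,"ty":-385,"tz":-115,"spin":0.6,"fingers":10},{"tx":9,"ty":-385,"tz":-115,"spin":0.7,"fingers":10},{"tx":9,"ty":-385,"tz":-115,"spin":0.785,"fingers":10},{"tx":9,"ty":-385,"tz":-115,"spin":0.785,"fingers":10},{"tx":9,"ty":-385,"tz":-115,"spin":0.785,"fingers":10}]'
python3 -m handwheel '[{"tx":0,"ty":0,"tz":0,"spin":0,"fingers":10},{"tx":0,"ty":0,"tz":0,"spin":0,"fingers":10}]'
python3 b.py w5 eye_center
python3 -c "
from h import *
T=pose();print(r.read_state()['q'],np.degrees(np.arctan2(T[1,0],T[0,0])),T[:3,:3].T@(np.array([429,119,148])-T[:3,3]))"
```

```text
t: 7.27
tool_pos: [433.3, 85.9, 191.8]
tcp_rot: [-0.001, 0.906, -0.424, 0.001]
contact_force: [1.1, -0.5, -1.5]
width: 22.9
t: 7.43
tool_pos: [432.3, 89.8, 191.9]
tcp_rot: [-0.001, 0.908, -0.42, 0.001]
contact_force: [-0.0, 0.1, -2.1]
width: 22.9
[432.332  89.76  191.919] [-0.001  0.908 -0.42   0.001]
eye_center 0.68 [514.  25.  96.] [236.  29.]
[-0.40388253  0.46574081  0.10833077  2.34132986 -0.14370553  0.33735805
 -2.6155942 ] -50.03994777446775 [-28.06441322 -17.91902236  43.90861413]
```

View pics/w5.png

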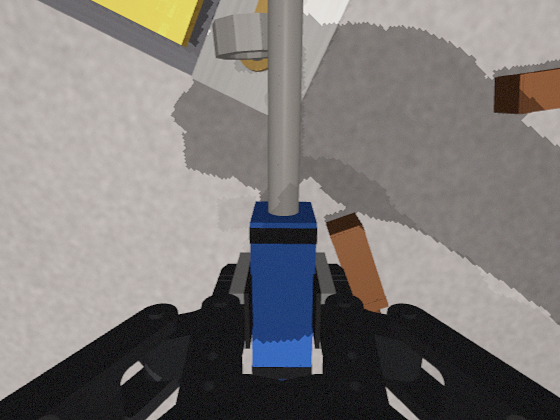

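The bar sits straight in the hand (image x≈285), with the ring at (242,36). Joint 7 is near its limit here, so I'll insert about 12° off the bore axis, which is well within the play.

```bash
python3 -m handwheel '[{"tx":-23.6,"ty":10.7,"tz":0,"spin":-0.1,"fingers":10},{"tx":-23.6,"ty":10.7,"tz":0,"spin":-0.21,"fingers":10},{"tx":-23.6,"ty":10.7,"tz":0,"spin":-0.21,"fingers":10},{"tx":-23.6,"ty":10.7,"tz":30,"spin":-0.21,"fingers":10},{"tx":-23.6,"ty":10.7,"tz":44,"spin":-0.21,"fingers":10},{"tx":-23.6,"ty":10.7,"tz":44,"spin":-0.21,"fingers":10},{"tx":-23.6,"ty":10.7,"tz":44,"spin":-0.21,"fingers":10}]'
python3 b.py w6 
python3 - <<'E'
from h import *
np.set_printoptions(precision=3,suppress=True)
T=pose();print(r.read_state()['q'],np.degrees(np.arctan2(T[1,0],T[0,0])),T[:3,:3].T@(np.array([409,101,148])-T[:3,3]))
W=np.load("pics/w6.npy"); print("eye px",proj("wrist",[509,23,85],W),"tip px",proj("wrist",(T@[114,0,63,1])[:3],W), "tip",(T@[114,0,63,1])[:3])
im=r.read_camera("side"); cv2.imwrite("pics/s6.png",im)
a=cv2.imread("pics/w6.png")[:210,140:420]; b=im[190:300,240:340]
c=np.hstack([cv2.resize(a,(467,350),interpolation=3),cv2.resize(b,(318,350),interpolation=3)]);cv2.imwrite("pics/v6.png",c)
E
```

```text
t: 8.12
tool_pos: [410.4, 95.6, 147.5]
tcp_rot: [0.0, 0.945, -0.328, 0.001]
contact_force: [0.0, 0.6, -1.5]
width: 23.0
[410.408  95.61  147.535] [ 0.     0.945 -0.328  0.001]
[-0.389  0.546  0.033  2.412 -0.088  0.182 -2.513] -38.26345891088166 [-4.307 -3.03   0.071]
eye px [270.838 -59.739] tip px [282.197 -30.169] tip [500.18   25.319  85.356]
```

View pics/v6.png

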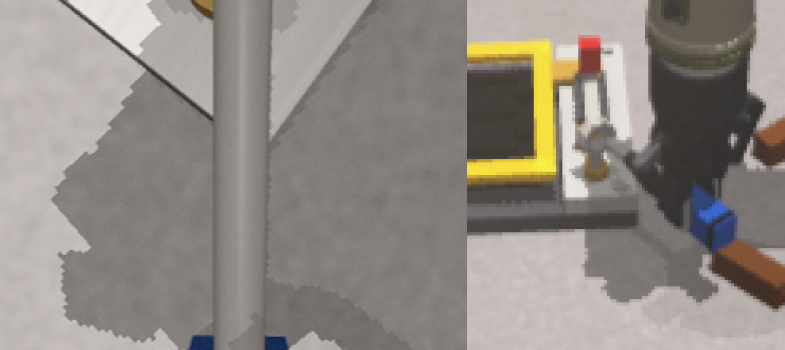

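Geometry from the pose: tip 8 mm short of the eye centre along the bar, 3 mm to the side. I'll correct sideways and insert.

```bash
python3 -m handwheel '[{"tx":-2,"ty":-3,"tz":0,"spin":0,"fingers":10},{"tx":-2,"ty":-3,"tz":0,"spin":0,"fingers":10},{"tx":5,"ty":-3,"tz":0,"spin":0,"fingers":10},{"tx":12,"ty":-3,"tz":0,"spin":0,"fingers":10},{"tx":18,"ty":-3,"tz":0,"spin":0,"fingers":10},{"tx":18,"ty":-3,"tz":0,"spin":0,"fingers":10}]'
python3 -c "
from h import *
T=pose();print(np.degrees(np.arctan2(T[1,0],T[0,0])),(T@[114,0,63,1])[:3],r.read_state()['wrist_torque'])
im=r.read_camera('side');cv2.imwrite('pics/s7.png',cv2.resize(im[200:280,250:350],(600,480),interpolation=3))"
```

```text
t: 8.72
tool_pos: [428.0, 86.6, 148.7]
tcp_rot: [-0.001, 0.945, -0.328, 0.002]
contact_force: [-1.1, -1.4, -2.1]
width: 22.8
-38.29951347725131 [517.82744545  15.94315855  86.17719102] [ 0.01435055 -0.00850778  0.07124676]
```

View pics/s7.png

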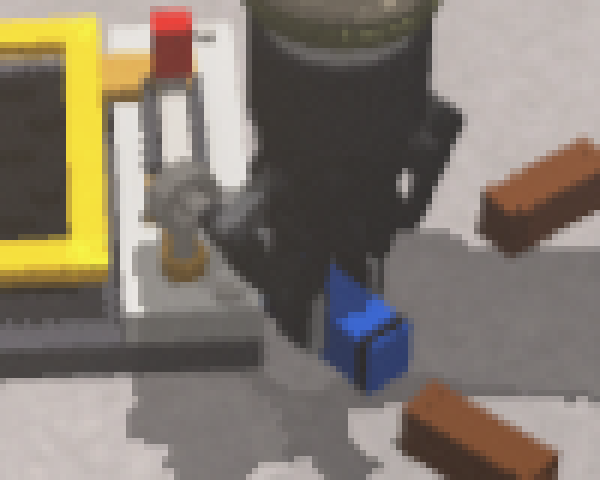

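The bar enters the ring at (195,205) and the force is nil, with the tip about 11 mm past centre. I'll push deeper.

```bash
python3 -m handwheel '[{"tx":10,"ty":0,"tz":0,"spin":0,"fingers":10},{"tx":20,"ty":0,"tz":0,"spin":0,"fingers":10},{"tx":28,"ty":0,"tz":0,"spin":0,"fingers":10},{"tx":28,"ty":0,"tz":0,"spin":0,"fingers":10}]'
python3 - <<'E'
from h import *
np.set_printoptions(precision=1,suppress=True)
T=pose();psi=np.arctan2(T[1,0],T[0,0]);E=np.array([509.5,22.5]);tip=(T@[114,0,63,1])[:3]
print(np.degrees(psi),tip,"d",np.linalg.norm(T[:2,3]-E), "dir",np.degrees(np.arctan2(*(E-T[:2,3])[::-1])))
Ti=np.linalg.inv(T); D=73; 
for b in range(-40,45,8):
    a=np.radians(b); p=E-D*np.array([np.cos(a),np.sin(a)])
    print(b,(Ti@[p[0],p[1],148,1])[:2],"spin",round(psi-a,3), p, np.hypot(*p))
E
```

```text
t: 9.1
tool_pos: [451.2, 68.2, 148.7]
tcp_rot: [-0.001, 0.944, -0.329, 0.003]
contact_force: [0.5, -0.0, -1.4]
width: 23.0
-38.41684903938767 [540.9  -2.6  86.3] d 74.1059303113465 dir -38.115738918889996
-40 [ 1.1 -2.4] spin 0.028 [453.6  69.4] 458.86088230260907
-32 [1.6 7.8] spin -0.112 [447.6  61.2] 451.75494579939914
-24 [ 3.4 17.8] spin -0.252 [442.8  52.2] 445.87635496272264
-16 [ 6.6 27.5] spin -0.391 [439.3  42.6] 441.39052429577043
-8 [11.1 36.6] spin -0.531 [437.2  32.7] 438.4285720698123
0 [16.9 45. ] spin -0.671 [436.5  22.5] 437.0795122171709
8 [23.8 52.5] spin -0.81 [437.2  12.3] 437.38455109190465
16 [31.6 59. ] spin -0.95 [439.3   2.4] 439.33433454531803
24 [40.3 64.3] spin -1.089 [442.8  -7.2] 442.8695791876383
32 [49.6 68.4] spin -1.229 [447.6 -16.2] 447.8849868975359
40 [59.4 71.1] spin -1.369 [453.6 -24.4] 454.2358360058003
```

```bash
python3 -m handwheel '[{"tx":1.3,"ty":2.7,"tz":0,"spin":-0.042,"fingers":10},{"tx":1.6,"ty":7.8,"tz":0,"spin":-0.112,"fingers":10},{"tx":2.4,"ty":12.8,"tz":0,"spin":-0.182,"fingers":10},{"tx":3.4,"ty":17.8,"tz":0,"spin":-0.252,"fingers":10},{"tx":4.9,"ty":22.7,"tz":0,"spin":-0.322,"fingers":10},{"tx":6.6,"ty":27.5,"tz":0,"spin":-0.391,"fingers":10},{"tx":8.7,"ty":32.1,"tz":0,"spin":-0.461,"fingers":10},{"tx":11.1,"ty":36.6,"tz":0,"spin":-0.531,"fingers":10},{"tx":13.9,"ty":40.9,"tz":0,"spin":-0.601,"fingers":10},{"tx":16.9,"ty":45,"tz":0,"spin":-0.671,"fingers":10},{"tx":20.2,"ty":48.8,"tz":0,"spin":-0.74,"fingers":10},{"tx":23.8,"ty":52.5,"tz":0,"spin":-0.81,"fingers":10}]'
cat > d.py <<'E'
from h import *
np.set_printoptions(precision=1,suppress=True)
T=pose();psi=np.arctan2(T[1,0],T[0,0]);E=np.array([509.5,22.5]);tip=(T@[114,0,63,1])[:3]; s=r.read_state()
print(np.degrees(psi),tip,"d",np.linalg.norm(T[:2,3]-E), "dir",np.degrees(np.arctan2(*(E-T[:2,3])[::-1])),s["wrist_torque"])
Ti=np.linalg.inv(T); D=73; 
for b in range(4,41,4):
    a=np.radians(b); p=E-D*np.array([np.cos(a),np.sin(a)])
    print(b,(Ti@[p[0],p[1],148,1])[:2],"spin",round(psi-a,3))
E
python3 d.py
```

```text
t: 10.1
tool_pos: [436.8, 12.9, 148.6]
tcp_rot: [-0.0, 0.997, 0.072, 0.003]
contact_force: [-1.3, 4.6, -1.8]
width: 23.1
8.26301757141513 [550.   29.3  86.2] d 73.29353247838112 dir 7.545977740601286 [1.1 0.4 0.1]
4 [ 0.5 -4.5] spin 0.074
8 [0.3 0.6] spin 0.005
12 [0.4 5.7] spin -0.065
16 [ 0.9 10.7] spin -0.135
20 [ 1.8 15.8] spin -0.205
24 [ 3.  20.7] spin -0.275
28 [ 4.6 25.6] spin -0.344
32 [ 6.5 30.3] spin -0.414
36 [ 8.7 34.9] spin -0.484
40 [11.2 39.3] spin -0.554
```

Force of 4.6 N shows the catch following. Continue to about 28°.

```bash
python3 -m handwheel '[{"tx":0.4,"ty":5.7,"tz":0,"spin":-0.065,"fingers":10},{"tx":0.9,"ty":10.7,"tz":0,"spin":-0.135,"fingers":10},{"tx":1.8,"ty":15.8,"tz":0,"spin":-0.205,"fingers":10},{"tx":3,"ty":20.7,"tz":0,"spin":-0.275,"fingers":10},{"tx":4.6,"ty":25.6,"tz":0,"spin":-0.344,"fingers":10},{"tx":4.6,"ty":25.6,"tz":0,"spin":-0.344,"fingers":10}]'
python3 d.py
```

```text
t: 10.6
tool_pos: [444.6, -11.4, 148.4]
tcp_rot: [-0.0, 0.97, 0.245, 0.003]
contact_force: [-2.7, 6.4, -1.1]
width: 23.1
28.307274502098036 [545.3  42.8  86. ] d 73.184350570758 dir 27.602488263035305 [1.4 0.6 0.3]
4 [  6.6 -29.1] spin 0.424
8 [  4.7 -24.4] spin 0.354
12 [  3.1 -19.6] spin 0.285
16 [  1.9 -14.7] spin 0.215
20 [ 0.9 -9.6] spin 0.145
24 [ 0.4 -4.6] spin 0.075
28 [0.2 0.5] spin 0.005
32 [0.3 5.6] spin -0.064
36 [ 0.8 10.7] spin -0.134
40 [ 1.7 15.7] spin -0.204
```

```bash
python3 -m handwheel '[{"tx":0.2,"ty":3,"tz":0,"spin":-0.03,"fingers":10},{"tx":0.3,"ty":5.6,"tz":0,"spin":-0.064,"fingers":10},{"tx":0.5,"ty":8,"tz":0,"spin":-0.1,"fingers":10},{"tx":0.5,"ty":8,"tz":0,"spin":-0.1,"fingers":10}]'
python3 d.py
```

```text
t: 10.93
tool_pos: [448.4, -17.7, 148.3]
tcp_rot: [-0.001, 0.956, 0.294, 0.002]
contact_force: [-3.8, 5.6, -0.3]
width: 23.1
34.221241070224806 [543.   46.6  85.9] d 73.09524872226793 dir 33.335444553173126 [1.1 0.6 0.2]
4 [ 10.  -35.6] spin 0.527
8 [  7.6 -31.1] spin 0.458
12 [  5.5 -26.5] spin 0.388
16 [  3.7 -21.7] spin 0.318
20 [  2.3 -16.8] spin 0.248
24 [  1.2 -11.8] spin 0.178
28 [ 0.5 -6.8] spin 0.109
32 [ 0.1 -1.7] spin 0.039
36 [0.1 3.4] spin -0.031
40 [0.5 8.5] spin -0.101
```

```bash
python3 -m handwheel '[{"tx":0.1,"ty":3,"tz":0,"spin":-0.03,"fingers":10},{"tx":0.2,"ty":5.5,"tz":0,"spin":-0.06,"fingers":10},{"tx":0.2,"ty":5.5,"tz":0,"spin":-0.06,"fingers":10}]'
python3 d.py
python3 - <<'E'
from h import *
a=r.read_camera("scene")[170:260,240:380]; b=r.read_camera("side")[190:280,230:350]; r.read_camera("wrist")
cv2.imwrite("pics/v10.png",np.hstack([cv2.resize(a,(420,270),interpolation=3),cv2.resize(b,(360,270),interpolation=3)]))
E
```

```text
t: 11.18
tool_pos: [451.1, -21.4, 148.2]
tcp_rot: [-0.001, 0.946, 0.324, 0.002]
contact_force: [-3.7, 5.6, 1.8]
width: 23.0
37.835580816561354 [541.3  48.8  85.8] d 73.06518574579287 dir 36.93790650354699 [1.4 0.7 0.1]
4 [ 12.4 -39.5] spin 0.591
8 [  9.7 -35.2] spin 0.521
12 [  7.4 -30.7] spin 0.451
16 [  5.3 -26. ] spin 0.381
20 [  3.6 -21.2] spin 0.311
24 [  2.2 -16.3] spin 0.241
28 [  1.1 -11.3] spin 0.172
32 [ 0.4 -6.3] spin 0.102
36 [ 0.1 -1.2] spin 0.032
40 [0.1 3.9] spin -0.038
```

View pics/v10.png

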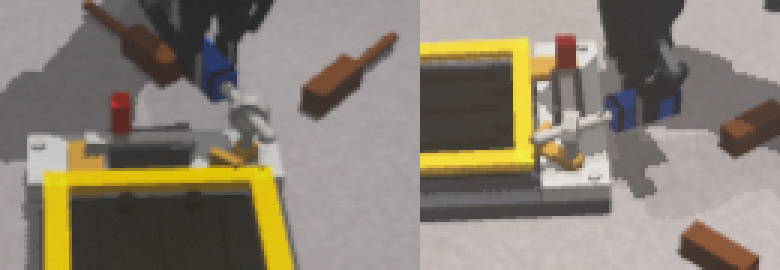

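The bar is through the ring and the tab has swung away from the bolt's path. At 1.54 rad of bar travel less the lead, the catch is at about its stop. Now I'll swing back to unload the bar.

```bash
python3 -m handwheel '[{"tx":0.3,"ty":-5,"tz":0,"spin":0.08,"fingers":10},{"tx":1.1,"ty":-11.3,"tz":0,"spin":0.172,"fingers":10},{"tx":1.3,"ty":-12.5,"tz":0,"spin":0.19,"fingers":10},{"tx":1.3,"ty":-12.5,"tz":0,"spin":0.19,"fingers":10}]'
python3 d.py | head -1
python3 -m handwheel '[{"tx":-10,"ty":0,"tz":0,"spin":0,"fingers":10},{"tx":-20,"ty":0,"tz":0,"spin":0,"fingers":10},{"tx":-28,"ty":0,"tz":0,"spin":0,"fingers":10},{"tx":-28,"ty":0,"tz":0,"spin":0,"fingers":10}]'
python3 d.py | head -1
```

```text
t: 11.67
tool_pos: [444.3, -10.5, 148.3]
tcp_rot: [-0.001, 0.972, 0.233, 0.002]
contact_force: [-1.2, 1.3, -2.2]
width: 22.8
26.941026474603326 [546.1  41.4  85.7] d 73.08792885341121 dir 26.811503104574484 [0.2 0.2 0.1]
t: 12.0
tool_pos: [416.4, -24.6, 148.1]
tcp_rot: [-0.001, 0.973, 0.233, 0.0]
contact_force: [-2.2, 1.2, -1.6]
width: 23.0
26.930788998957674 [518.   27.1  85.1] d 104.34127709363224 dir 26.847206419239836 [0.3 0.5 0.3]
```

```bash
python3 -m handwheel '[{"tx":-10,"ty":0,"tz":0,"spin":0,"fingers":10},{"tx":-20,"ty":0,"tz":0,"spin":0,"fingers":10},{"tx":-23,"ty":0,"tz":0,"spin":0,"fingers":10},{"tx":-23,"ty":0,"tz":0,"spin":0,"fingers":10}]'
python3 d.py | head -1; python3 -c "
from h import *
print(r.read_state()['q'])"
```

```text
t: 12.33
tool_pos: [394.7, -36.0, 148.1]
tcp_rot: [-0.001, 0.973, 0.232, -0.001]
contact_force: [1.0, -0.3, -2.0]
width: 22.8
26.847223669704174 [496.3  15.6  85. ] d 128.8142151916678 dir 26.999722009825263 [-0.  0.  0.]
[ 0.07707206  0.53651414 -0.18099356  2.45592923  0.52512515  0.18202988
 -1.69923245]
```

The bar is out, with its tip 15 mm short of centre and no force. I'll lift it and carry it back to its original free spot.

```bash
python3 -m handwheel '[{"tx":0,"ty":0,"tz":-25,"spin":0,"fingers":10},{"tx":0,"ty":0,"tz":-50,"spin":0,"fingers":10},{"tx":6,"ty":109,"tz":-50,"spin":0.1,"fingers":10},{"tx":6,"ty":109,"tz":-50,"spin":0.2,"fingers":10},{"tx":6,"ty":109,"tz":-50,"spin":0.3,"fingers":10},{"tx":-114,"ty":190,"tz":-50,"spin":0.4,"fingers":10},{"tx":-114,"ty":190,"tz":-50,"spin":0.5,"fingers":10},{"tx":-114,"ty":190,"tz":-50,"spin":0.556,"fingers":10},{"tx":-114,"ty":190,"tz":-30,"spin":0.556,"fingers":10},{"tx":-114,"ty":190,"tz":0,"spin":0.556,"fingers":10},{"tx":-114,"ty":190,"tz":0,"spin":0.556,"fingers":10}]'
python3 d.py | head -1; python3 -c "
from h import *
T=pose();print(T[:3,:3].T@(np.array([379,-257,77])-T[:3,3]))"
```

```text
t: 13.25
tool_pos: [377.3, -258.0, 144.8]
tcp_rot: [-0.001, 0.999, -0.045, -0.003]
contact_force: [-0.8, -0.2, -2.0]
width: 22.7
-5.209349961004965 [ 490.5 -268.2   81.1] d 310.1056549268652 dir 64.76050056053819 [ 0. -0.  0.]
[ 2.01808841 -0.9859096  67.78097777]
```

```bash
python3 -m handwheel '[{"tx":1,"ty":0,"tz":35,"spin":0,"fingers":10},{"tx":1,"ty":0,"tz":55,"spin":0,"fingers":10},{"tx":1,"ty":0,"tz":64,"spin":0,"fingers":10},{"tx":1,"ty":0,"tz":67.5,"spin":0,"fingers":10},{"tx":1,"ty":0,"tz":67.5,"spin":0,"fingers":10}]'
python3 -m handwheel '[{"tx":0,"ty":0,"tz":0,"spin":0,"fingers":65},{"tx":0,"ty":0,"tz":0,"spin":0,"fingers":65},{"tx":0,"ty":0,"tz":0,"spin":0,"fingers":65},{"tx":0,"ty":0,"tz":0,"spin":0,"fingers":65},{"tx":0,"ty":0,"tz":-30,"spin":0,"fingers":65},{"tx":0,"ty":0,"tz":-70,"spin":0,"fingers":65},{"tx":0,"ty":0,"tz":-110,"spin":0,"fingers":65},{"tx":0,"ty":0,"tz":-140,"spin":0,"fingers":65},{"tx":0,"ty":0,"tz":-140,"spin":0,"fingers":65}]'
python3 b.py w11 bar_grip bar_tip
python3 -c "
from h import *
T=pose();print(np.degrees(np.arctan2(T[1,0],T[0,0])),T[:3,3])"
```

```text
t: 13.67
tool_pos: [378.6, -257.0, 77.4]
tcp_rot: [-0.001, 0.999, -0.044, -0.003]
contact_force: [-0.2, 0.6, -1.1]
width: 23.0
t: 14.42
tool_pos: [380.8, -258.1, 222.5]
tcp_rot: [0.001, 0.999, -0.045, -0.0]
contact_force: [0.4, -0.5, 0.0]
width: 55.5
[ 380.832 -258.095  222.531] [ 0.001  0.999 -0.045 -0.   ]
bar_grip 0.61 [ 399. -256.   27.] [277. 175.]
bar_grip 0.6 [348. -98.  31.] [ 89. 255.]
bar_tip 0.9 [342. -95.  31.] [ 87. 261.]
bar_tip 0.75 [ 396. -259.   30.] [281. 179.]
-5.121193282108558 [ 379.22225691 -257.64240701  217.69680834]
```

The bar lies flat again at its old place. Now I'll turn the tool so the shut fingers' flat side faces along the bolt, and go behind the knob.

```bash
python3 -m handwheel '[{"tx":154,"ty":-157,"tz":0,"spin":-1.0,"fingers":0},{"tx":154,"ty":-157,"tz":0,"spin":-1.0,"fingers":0},{"tx":154,"ty":-157,"tz":0,"spin":-1.0,"fingers":0},{"tx":154,"ty":-157,"tz":0,"spin":-1.0,"fingers":0},{"tx":154,"ty":-157,"tz":0,"spin":-1.0,"fingers":0},{"tx":154,"ty":-157,"tz":0,"spin":-1.0,"fingers":0},{"tx":154,"ty":-157,"tz":0,"spin":-1.0,"fingers":0},{"tx":154,"ty":-157,"tz":0,"spin":-1.0,"fingers":0},{"tx":154,"ty":-157,"tz":0,"spin":-1.0,"fingers":0},{"tx":154,"ty":-157,"tz":0,"spin":-1.0,"fingers":0}]'
python3 -m handwheel '[{"tx":0,"ty":0,"tz":0,"spin":-0.92,"fingers":0},{"tx":0,"ty":0,"tz":0,"spin":-0.92,"fingers":0},{"tx":0,"ty":0,"tz":0,"spin":-0.92,"fingers":0},{"tx":0,"ty":0,"tz":0,"spin":-0.92,"fingers":0},{"tx":0,"ty":0,"tz":0,"spin":-0.92,"fingers":0},{"tx":0,"ty":0,"tz":0,"spin":-0.92,"fingers":0},{"tx":0,"ty":0,"tz":0,"spin":-0.92,"fingers":0},{"tx":0,"ty":0,"tz":0,"spin":-0.92,"fingers":0},{"tx":0,"ty":0,"tz":0,"spin":-0.92,"fingers":0},{"tx":0,"ty":0,"tz":0,"spin":-0.92,"fingers":0}]'
python3 b.py w12 bolt_knob
python3 - <<'E'
from h import *
np.set_printoptions(precision=1,suppress=True)
T=pose(); print(np.degrees(np.arctan2(T[1,0],T[0,0])),T[:3,:3].T@(np.array([546.5,-114.5,153])-T[:3,3]))
W=np.load("pics/w12.npy"); im=cv2.imread("pics/w12.png"); h=cv2.cvtColor(im,cv2.COLOR_BGR2HSV)
m=cv2.inRange(h,(0,150,60),(8,255,255))|cv2.inRange(h,(172,150,60),(180,255,255)); n,l,s,c=cv2.connectedComponentsWithStats(m)
for i in range(1,n):
    if s[i][4]>150: print(s[i],c[i],ray("wrist",c[i],100,W))
E
```

```text
t: 15.4
tool_pos: [546.0, -114.8, 215.4]
tcp_rot: [-0.003, 0.899, 0.438, -0.003]
contact_force: [0.0, 0.2, -0.5]
width: -0.5
t: 16.23
tool_pos: [545.7, -114.9, 214.8]
tcp_rot: [-0.005, 0.613, 0.79, -0.002]
contact_force: [-0.1, -0.2, -0.3]
width: -0.1
[ 545.705 -114.944  214.771] [-0.005  0.613  0.79  -0.002]
bolt_knob 0.9 [530. -75.  70.] [274. 153.]
104.50699220316282 [-0.2  1.2 62.1]
[ 263  158   38   38 1348] [281.7 176.4] [536.5 -81.4 100. ]
```

View pics/w12.png

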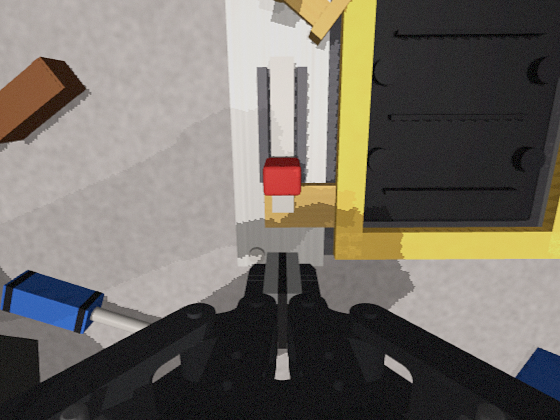

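The knob at (281,176) is straight ahead of the shut fingers, the tab is clear at top, and the blue bar lies flat at lower left. I'll descend and push.

```bash
python3 -m handwheel '[{"tx":0,"ty":0,"tz":30,"spin":0,"fingers":0},{"tx":0,"ty":0,"tz":55,"spin":0,"fingers":0},{"tx":0,"ty":0,"tz":62,"spin":0,"fingers":0},{"tx":0,"ty":0,"tz":62,"spin":0,"fingers":0},{"tx":8,"ty":0,"tz":62,"spin":0,"fingers":0},{"tx":14,"ty":0,"tz":62,"spin":0,"fingers":0},{"tx":19,"ty":0,"tz":62,"spin":0,"fingers":0},{"tx":24,"ty":0,"tz":62,"spin":0,"fingers":0},{"tx":29,"ty":0,"tz":62,"spin":0,"fingers":0},{"tx":33,"ty":0,"tz":62,"spin":0,"fingers":0},{"tx":36,"ty":0,"tz":62,"spin":0,"fingers":0},{"tx":36,"ty":0,"tz":62,"spin":0,"fingers":0}]'
```

```text
t: 17.33
tool_pos: [536.2, -78.8, 153.6]
tcp_rot: [-0.005, 0.612, 0.791, -0.001]
contact_force: [-0.6, -0.3, 0.6]
width: -0.2
```

```bash
python3 -m handwheel '[{"tx":3,"ty":0,"tz":0,"spin":0,"fingers":0},{"tx":6,"ty":0,"tz":0,"spin":0,"fingers":0}]'; python3 -m handwheel '[{"tx":3,"ty":0,"tz":0,"spin":0,"fingers":0}]';python3 -m handwheel '[{"tx":3,"ty":0,"tz":0,"spin":0,"fingers":0}]'
python3 b.py w13 bolt_knob
python3 - <<'E'
from h import *
W=np.load("pics/w13.npy"); im=cv2.imread("pics/w13.png"); h=cv2.cvtColor(im,cv2.COLOR_BGR2HSV)
m=cv2.inRange(h,(0,150,60),(8,255,255))|cv2.inRange(h,(172,150,60),(180,255,255)); n,l,s,c=cv2.connectedComponentsWithStats(m)
for i in range(1,n):
    if s[i][4]>150: print(s[i],c[i],ray("wrist",c[i],103,W))
E
```

```text
t: 17.5
tool_pos: [534.9, -74.3, 153.5]
tcp_rot: [-0.004, 0.612, 0.791, -0.002]
contact_force: [5.6, -15.9, 3.7]
width: -0.4
t: 17.58
tool_pos: [534.9, -74.0, 153.6]
tcp_rot: [-0.002, 0.613, 0.79, -0.004]
contact_force: [5.5, -16.2, 6.0]
width: 0.1
t: 17.67
tool_pos: [534.9, -73.8, 153.6]
tcp_rot: [-0.0, 0.614, 0.789, -0.006]
contact_force: [3.9, -12.5, 5.2]
width: 0.4
[534.858 -73.784 153.641] [-0.     0.614  0.789 -0.006]
[ 253  211   55   64 3266] [280.32088181 243.34170239] [528.8125969  -52.25832419 103.        ]
```

A firm stop at 16 N, with the knob about 28 mm further on. I'll back off, rise and check.

```bash
python3 -m handwheel '[{"tx":-10,"ty":0,"tz":0,"spin":0,"fingers":0},{"tx":-22,"ty":0,"tz":0,"spin":0,"fingers":0},{"tx":-42,"ty":0,"tz":-20,"spin":0,"fingers":0},{"tx":-42,"ty":0,"tz":-60,"spin":0,"fingers":0},{"tx":-42,"ty":0,"tz":-62,"spin":0,"fingers":0},{"tx":-42,"ty":0,"tz":-62,"spin":0,"fingers":0},{"tx":-42,"ty":0,"tz":-62,"spin":0,"fingers":0}]'
python3 b.py w14 lid_front bar_grip
python3 - <<'E'
from h import *
W=np.load("pics/w14.npy"); im=cv2.imread("pics/w14.png"); h=cv2.cvtColor(im,cv2.COLOR_BGR2HSV)
m=cv2.inRange(h,(0,150,60),(8,255,255))|cv2.inRange(h,(172,150,60),(180,255,255)); n,l,s,c=cv2.connectedComponentsWithStats(m)
for i in range(1,n):
    if s[i][4]>150: print(s[i],c[i],ray("wrist",c[i],100,W))
a=cv2.resize(im,(480,360)); b=r.read_camera("side")[190:300,200:360]; c=r.read_camera("scene")[150:290,100:420]
o=np.zeros((600,800,3),np.uint8);o[:360,:480]=a;o[:220,480:]=cv2.resize(b,(320,220),interpolation=3);o[360:,:549]=cv2.resize(c,(549,240),interpolation=3)
cv2.imwrite("pics/v14.png",o)
E
```

```text
t: 18.35
tool_pos: [545.4, -114.3, 215.7]
tcp_rot: [-0.0, 0.614, 0.789, -0.006]
contact_force: [-0.6, -1.2, -0.2]
width: -0.3
[ 545.405 -114.337  215.677] [-0.     0.614  0.789 -0.006]
lid_front 0.6 [584. -99.  84.] [351. 216.]
lid_front 0.47 [ 380. -247.   24.] [ 55. 296.]
bar_grip 0.94 [ 382. -244.   16.] [ 64. 289.]
bar_grip 0.71 [359. -83.  33.] [31. 93.]
[ 262  108   40   34 1285] [281.25992218 124.22801556] [529.61710886 -55.92851631 100.        ]
```

View pics/v14.png

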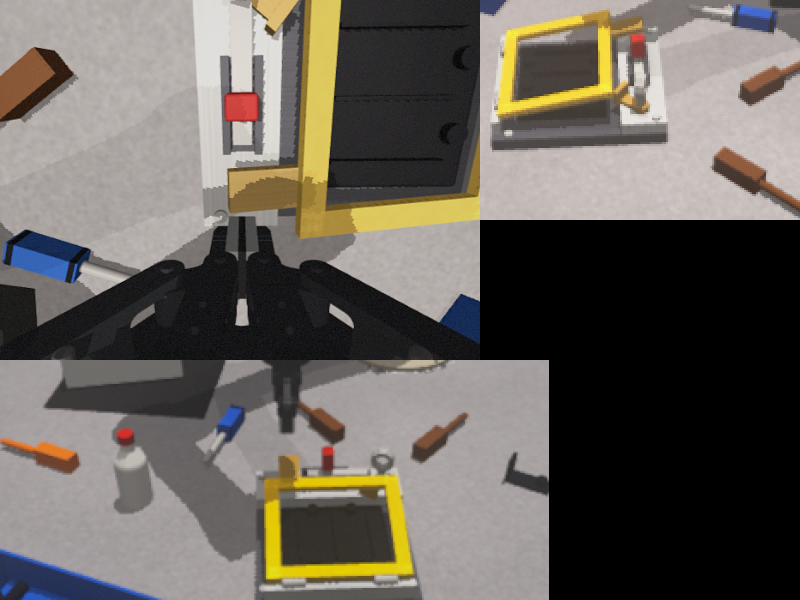

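The knob moved 26 mm, the frame is up (front bar about z 84), the bar lies flat, and nothing else has moved. Handing in.

```bash
python3 -c "
from plant import r
s=r.read_state();print(s['t'],s['contact_force']);print(r.finish_job())"
```

```text
18.6 [ 1.06091879  0.25828689 -0.17998763]
the job is handed in; nothing more can be done
None
```

The clamp frame is unlocked and has sprung up, and I handed the job in at 18.6 s of the 72 s allowed. The hand-in gives no verdict, so the result rests on my own last checks.

**What I did**
- I put the blue-handled bar through the eye, about 12° off the bore's axis because joint 7 was near its limit. The tip went about 40 mm past the centre.
- I swung the bar counter-clockwise by about 1.3 rad, from 12° off the bore's axis, then swung it back to free it and drew it out. I laid it flat where it had been.
- I pushed the red knob back with the shut fingers until it met a firm stop at about 16 N, then backed clear.

**Last checks**
- **Bolt:** the knob had moved about 26 mm in the wrist images, against 22 mm required.
- **Frame:** it shows raised in the pictures, with its front at about 84 mm, up from 58 mm when shut.
- **Catch:** the tab is visibly clear of the bolt's path. I did not measure its angle directly; from the bar's swing less the play it should be about 0.9 rad. I felt no sharp rise in force at the catch's own stop, so "as far as it goes" is inferred.
- **Bar:** it shows lying flat on the bench, at the height it had before.
- **Bystanders:** the bottle and the bracket look untouched. The screw bin was not in my final picture, but the arm never went near it.
- **Robot:** it touches nothing; the measured force was about 1 N.

The first attempt at a move was refused because some keys were missing from the rows. It moved nothing and did no harm.

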